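Silhouette check of specimen forceps on the light panel

TASK

Check the long angled forceps against the gauge on the light panel. First slide the panel's dimmer until the cap's index line stands at the one long mark of its scale; then take the forceps from their rest, squeeze them until the tips stand 16 mm apart, and hold them still with one tip over each of the two parallel gauge lines, close above the glass (within about 20 mm) without touching the panel. Finish while still holding them squeezed there, and leave the other things on the bench where they are.

Things in the scene. Friction and masses are not known exactly. Their poses are not given: they have to be found in the camera images.
- panel: grey LED light panel lying fixed on the bench, 180 mm (its x) by 250 mm (its y), 25 mm high. Origin at the centre of its underside. A square opal glass, 150 by 150 mm, centre at x = 0, y = -35 mm, top face 25 mm up; the dimmer with its scale on a strip along the +y side, centre line at y = +85 mm. Panel x points roughly away from the robot.
- gauge (a point): point on the top face of the glass midway between the two black gauge lines and midway along them; axes as the panel's. The lines run along x, 50 mm long, 2 mm wide, their centre lines at y = +8 and -8 mm (16 mm apart).
- dimmer (a joint): travel of the dimmer cap along panel +x in m: 0 at the end of the slot nearer the robot, 0.08 at the far end; the one long scale mark is at 0.060 (short marks every 10 mm). It stays where it is left; friction about 1.5 N.
- dimmer_cap (a point): centre of the top of the dimmer cap, with the black index line across it. The white cap is 13 mm along the slide (panel x), 24 mm across (panel y); its top is 18 mm above the panel's face and it can be pinched either way from above.
- dimmer_mark (a point): middle of the long mark (12 mm long, across the slide) of the dimmer scale, on the panel's face beside the slot on the +y side.
- rest: fixed white bent-sheet forceps rest: foot 150 by 70 mm, 4 mm thick, with two uprights 6 mm thick and 70 mm wide (in its y), at x = -70 and +62 mm, tops 48 mm up, with an 8 mm high lug at each end of the tops. The forceps lie across both, along its x. Origin at the bench in the middle of the foot.
- forceps: loose sprung steel forceps, about 245 mm long, about 80 g with its balance near the thumb grip, lying with both arms side by side and the ends angled 45 degrees down. Origin at the joined (bow) end at the mid-height of the arms; x points from there to the tips, y is the direction in which the arms open, z up. Free, the tip centres are 32 mm apart; shut, 2 mm.
- forceps_grip (a point): middle of the thumb grip, midway between the arms, 125 mm from the bow end, at their mid-height; axes as the forceps'. Width over the outsides here: 28 mm free, 19.5 mm with the tips 16 mm apart, 12 mm shut (tips move 1.9 mm per mm of squeeze). It springs back: 6.5 N at 16 mm tip gap, 12 N shut. On the rest it is 53 mm above the bench, with only the 4 mm foot beneath.
- blade_left: the spring arm of the forceps on its +y side, hinged at the bow end (its origin). From 85 to 165 mm from the bow it is a grip plate 14 mm high (z) and 3 mm thick.
- blade_right: the spring arm of the forceps on its -y side, hinged at the bow end (its origin).
- tip_left (a point): centre of the end of the left arm: 237 mm from the bow along forceps x and 32 mm below the arms' mid-height; the metal (2 mm wide) reaches 2 mm lower. The tip gap is the distance between tip_left and tip_right.
- tip_right (a point): the same for the right arm.
- slide_box: closed grey slide box, 123 x 88 x 34 mm, to be left alone; origin under its centre.
- stain_bottle: small amber bottle, 44 mm across, 85 mm high, to be left alone.
- dishes: stack of three clear dishes, 92 mm across, 48 mm high, to be left alone.
- loupe: hand magnifier, 52 mm round with a 70 mm handle, to be left alone.
Not all that is in view belongs to the job. What is shaped like the forceps but blue or orange is not meant.

How it is judged (in metres and radians):
On the way, in this order (a step that is already met when the one before it is completed fails the run):
1. the dimmer cap stands at the long mark, the forceps still on their rest (value of joint dimmer between 0.056 and 0.064 m and distance of forceps from where it was at the start of the episode below 0.02 m), for 0.3 s.
2. the forceps are held clear of the rest (contact force between the fingers and forceps above 0.5 N and contact force between forceps and rest below 0.05 N and z of forceps in the frame of rest above 0.06 m), for 0.2 s.
At the end, for the whole second after the job is handed in: Holding: both arms gripped, steady, tips 16 mm apart within 2 mm, each within 4 mm of its own gauge line and within the lines' length, at most 25 mm above the glass; the forceps touch neither panel, rest nor bench; dimmer within 4 mm of the long mark (value of joint dimmer between 0.056 and 0.064 m and distance between tip_left and tip_right between 0.014 and 0.018 m and ((y of tip_left in the frame of gauge between 0.004 and 0.012 m and y of tip_right in the frame of gauge between -0.012 and -0.004 m) or (y of tip_right in the frame of gauge between 0.004 and 0.012 m and y of tip_left in the frame of gauge between -0.012 and -0.004 m)) and x of tip_left in the frame of gauge between -0.026 and 0.026 m and x of tip_right in the frame of gauge between -0.026 and 0.026 m and z of tip_left in the frame of gauge between 0.002 and 0.025 m and z of tip_right in the frame of gauge between 0.002 and 0.025 m and contact force between the fingers and blade_left above 0.5 N and contact force between the fingers and blade_right above 0.5 N and contact force between forceps and panel below 0.05 N and contact force between forceps and rest below 0.05 N and contact force between forceps and table below 0.05 N and linear speed of forceps below 0.02 m/s); the arm keeps its last pose, push and grip.
It fails at once if a bystander is moved by more than 30 mm (distance of any of slide_box, stain_bottle, dishes, loupe from where it was at the start of the episode above 0.03 m).
It also fails if it takes over 51 s, if anything falls off the work surface, if the arm or the gripper's body presses on something with over 40 N, if the wrist force passes 120 N, or if a joint passes its speed limit or range.

ROBOT

A 6-joint arm with a two-finger parallel gripper is mounted at the origin on the work surface. World frame = base frame: x ahead of the robot, y to its left, z up, the work surface at z = 0. Lengths are in mm, angles in rad, forces in N, time in s.
With the tool pointing down it reaches from about 275 to 1000 mm from the base axis. Payload 8.4 kg.
Tool frame: the origin (TCP) lies on the centre line of the jaws, within the pads' length; the fingertips stand 11 mm ahead of it and the grasp point (between the pads) lies 8 mm behind it; z points along the fingers, y is the direction in which the jaws open and shut (so a half turn about z gives the same grasp; the last joint's range is limited). The gripper opens to 85 mm and grips with 20 to 120 N. Pads are 22 mm wide; open, the fingers measure 114 mm over their backs; the gripper's body (76 mm by 85 mm) begins 54 mm behind the grasp point. The pads swing forward as they close: fully open they stand 13 mm farther back than shut.
Start: joints at [1.213, 0.353, 1.633, -0, 1.155, -0.002], TCP at [217.711, 585.858, 242.281] pointing down, gripper open.
Joint ranges: [-2.63, 2.63], [-0.92, 2.1], [0.06, 2.66], [-1.3, 4.44], [0, 2.69], [-3.02, 3.02]. Speed limits (rad/s): [2.22, 2.22, 2.79, 3.14, 3.14, 3.14].

INTERFACE

Orientations are given as a unit quaternion [x, y, z, w].
In Python, from bench import sense, cams, bot gives the robot as it stands.
- The arm moves only by the tool step_arm, never from a script. Its arguments are lists of equal length, an entry for each row: "delta_pos": the shift along the tool's x, y, z in cm, a list of three; "twist": the turn about the tool's z in degrees. In form: {"delta_pos": [[tx, ty, tz], ...], "twist": [twist, ...]}. A call has 1 to 20 rows; each row is the pose to reach, as a shift and turn from the pose commanded when the call began, along the tool's axes at that moment; what a row does not reach only later rows make up. A row lasts 1/8 s, in which the tool goes at most 62.5 mm and 10.7 degrees, less where a joint would pass 70% of its speed; a pose out of reach is approached as far as the arm can. A call with a gripper value outside its range is refused whole. "gripper" is the closure, from 0 (fully open) to 1 (shut), set as the call begins (left out, the last holds). The fingers move at their own pace and stop on an object; "grip_force" is the grip in N (left out, the last holds). Time passes only in rows, so rows that repeat a pose let the fingers close. It gives the time, the measured TCP pose, the force and the opening at its end, in the units of the state.
- sense(): the state, without advancing time (a new reading comes with each control period).
- cams.read_camera(name): name is "side" or "top" or "wrist"; returns the picture (420x560x3 uint8, red, green, blue); there is no depth.
- cams.get_calibration(name): a dict with "fovy" (degrees; the focal length in pixels is half the picture's height over the tangent of half this angle, whatever the lens; pixels are square), "cx", "cy" (the principal point, pixels), "D" ([k1, k2, p1, p2, k3] as OpenCV has them; the pictures are not rectified), "position" and "rotation" of the camera in the world; the wrist camera has in their place "tool_from_camera" (4x4, takes a point from camera to tool coordinates, whose origin is the TCP and whose axes are the flange's). Camera axes: x right, y down, z forward; pixel columns grow to the right and rows downward; lengths in mm; the calibration is good to about 2 mm. A picture is of the moment at which its call begins: read the wrist's pose just before it. get_calibration takes no time and is no camera call.
- bot.job_done(): hands the job in, once; it reports no verdict.
The state is a dict: "time": time; "joints": joint angles; "qd": joint speeds; "tau": joint torques, N m; "tcp_pos": TCP position; "tool_rot": TCP orientation; "ft_force": force on the tool from outside, world axes, zero at the start; "ft_torque": the same for the moment, N m; "finger_gap": opening from 0.0 (shut) to 1.0 (fully open).
Only numpy, scipy, OpenCV 4.12 (cv2) and the standard library are available. Lean on these libraries where they do the work, as an engineer would, in place of code of your own. Each camera call takes 0.05 s, during which the arm holds its last target.

## Working session

There is one attempt and no reset: what is moved stays moved. The work goes in short steps, Python scripts to look and compute and a tool call to move; the robot and the scene stay as the last step left them, time stands still between calls to the robot, and variables do not carry over. Pictures are saved under pics/ and viewed, and the job is handed in when it is done.

Besides the shell and the picture viewer there is one more tool, called after "Call:" in YAML: its name, and indented under it one key for each argument. step_arm: Moves the arm, as the interface text tells. Its arguments: {"type":"object","properties":{"delta_pos":{"type":"array","items":{"type":"array","items":{"type":"number"}}},"twist":{"type":"array","items":{"type":"number"}},"gripper":{"type":"number"},"grip_force":{"type":"number"}},"required":["delta_pos","twist"]}

```bash
ls; mkdir -p pics; python3 - <<'E'
from bench import sense, cams, bot
import cv2
print(sense())
for n in ["top","side","wrist"]:
    c=cams.get_calibration(n); print(n,c)
    im=cams.read_camera(n); cv2.imwrite(f"pics/{n}0.png",im[:,:,::-1])
E
```

```text
pics
{'time': 0.0, 'joints': array([ 1.21264926e+00,  3.53675908e-01,  1.63413149e+00,  9.59034765e-06,
        1.15520974e+00, -2.41199694e-03]), 'qd': array([ 5.24597215e-04,  1.63391295e-03, -6.89436366e-05, -2.09838882e-04,
        2.68777416e-03,  7.72889243e-04]), 'tau': array([-7.72493004e-04, -6.05252910e+01, -3.42072701e+01,  2.94650499e-05,
        9.17526602e-03, -4.25556976e-06]), 'tcp_pos': array([217.51632636, 585.43301769, 241.54546949]), 'tool_rot': array([ 1.76933018e-01,  9.84222637e-01, -6.99914251e-04, -1.32023076e-04]), 'ft_force': array([ 0.91276808, -0.05597789, -0.25022789]), 'ft_torque': array([0.02272855, 0.03090108, 0.0338492 ]), 'finger_gap': 0.9989027402983748}
top {'fovy': 45.88287924460499, 'cx': 285.574922655412, 'cy': 206.4247419610603, 'D': array([-0.09237793,  0.        ,  0.        ,  0.        ,  0.        ]), 'position': array([ 361.89271097,   91.40021763, 1643.08164116]), 'rotation': array([-0.70560782,  0.70672948, -0.03449653,  0.03822359])}
side {'fovy': 51.19226596623486, 'cx': 280.2622113706125, 'cy': 210.71800096173806, 'D': array([-0.00575329,  0.        ,  0.        ,  0.        ,  0.        ]), 'position': array([ 266.23828462, -895.05647971, 1274.83025247]), 'rotation': array([ 0.93275209, -0.1044538 ,  0.0479602 , -0.34170568])}
wrist {'fovy': 58.893682405005606, 'cx': 279.0515412377524, 'cy': 205.01500062283762, 'D': array([-0.06813402,  0.        ,  0.        ,  0.        ,  0.        ]), 'tool_from_camera': array([[ 2.50351290e-04, -9.51534250e-01, -3.07542693e-01,
         7.81836942e+01],
       [ 9.99999935e-01,  3.18065188e-04, -1.70053291e-04,
        -1.11811491e+00],
       [ 2.59630155e-04, -3.07542630e-01,  9.51534268e-01,
        -1.31583812e+02],
       [ 0.00000000e+00,  0.00000000e+00,  0.00000000e+00,
         1.00000000e+00]])}
```

View pics/top0.png

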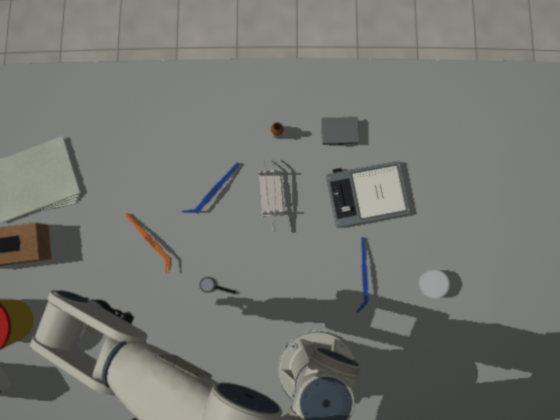

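View pics/side0.png

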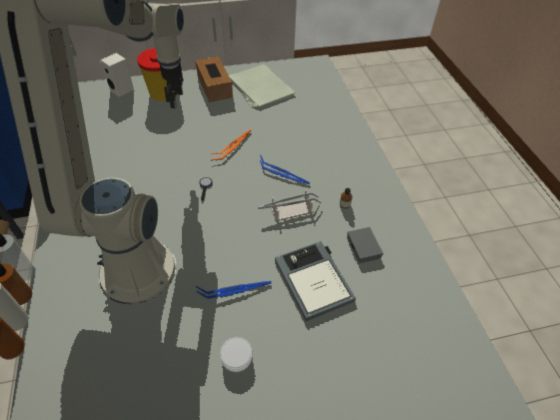

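View pics/wrist0.png

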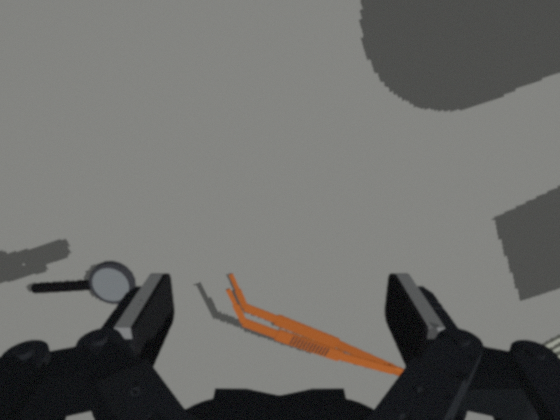

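```bash
cat > h.py <<'E'
from bench import sense, cams, bot
import cv2, numpy as np
from scipy.spatial.transform import Rotation as R
def cam(n,s=None):
    c=cams.get_calibration(n); f=210/np.tan(np.radians(c['fovy']/2))
    K=np.array([[f,0,c['cx']],[0,f,c['cy']],[0,0,1]])
    if 'position' in c:
        q=c['rotation']; Rm=R.from_quat(q).as_matrix() if np.size(q)==4 else np.array(q)
        return K,c['D'],Rm,np.array(c['position'])
    s=s or sense(); T=np.array(c['tool_from_camera']); Rt=R.from_quat(s['tool_rot']).as_matrix()
    return K,c['D'],Rt@T[:3,:3],Rt@T[:3,3]+s['tcp_pos']
def ray(C,p):
    K,D,Rm,o=C
    u=cv2.undistortPoints(np.array(p,float).reshape(-1,1,2),K,D).reshape(-1,2)
    return (Rm@np.c_[u,np.ones(len(u))].T).T,o
def onz(C,p,z):
    d,o=ray(C,p); t=(np.broadcast_to(z,len(d))-o[2])/d[:,2]; return o+d*t[:,None]
def proj(C,X):
    K,D,Rm,o=C
    rv=cv2.Rodrigues(Rm.T)[0]; return cv2.projectPoints(np.array(X,float).reshape(-1,1,3),rv,-Rm.T@o,K,D)[0].reshape(-1,2)
def shot(n,name):
    s=sense(); C=cam(n,s); im=cams.read_camera(n); np.savez(f'pics/{name}.npz',im=im,**{k:np.array(v) for k,v in zip('KDRo',C)}) 
    cv2.imwrite(f'pics/{name}.png',im[:,:,::-1]); return im,C
def load(name):
    z=np.load(f'pics/{name}.npz'); return z['im'],(z['K'],z['D'],z['R'],z['o'])
def crop(im,x0,x1,y0,y1,k,name):
    cv2.imwrite(f'pics/{name}.png',cv2.resize(im[y0:y1,x0:x1,::-1],None,fx=k,fy=k,interpolation=cv2.INTER_CUBIC))
E
python3 - <<'E'
from h import *
im=cv2.imread('pics/top0.png')[:,:,::-1]
crop(im,240,420,100,250,4,'c1')
C=cam('top')
print(onz(C,[(260,172),(284,172),(272,193),(265,225)],48).round())
print(onz(C,[(342,198),(378,192),(326,172),(403,163),(334,227),(410,217)],25).round())
print(proj(C,[[217,585,242]]), proj(cam('side'),[[217,585,242]]))
E
```

```text
[[640. 183.  48.]
 [639. 105.  48.]
 [570. 144.  48.]
 [467. 166.  48.]]
[[ 556.  -86.   25.]
 [ 576. -205.   25.]
 [ 643.  -34.   25.]
 [ 673. -291.   25.]
 [ 461.  -58.   25.]
 [ 493. -309.   25.]]
[[113.74791723 308.59699622]] [[176.73753899 101.5776559 ]]
```

View pics/c1.png

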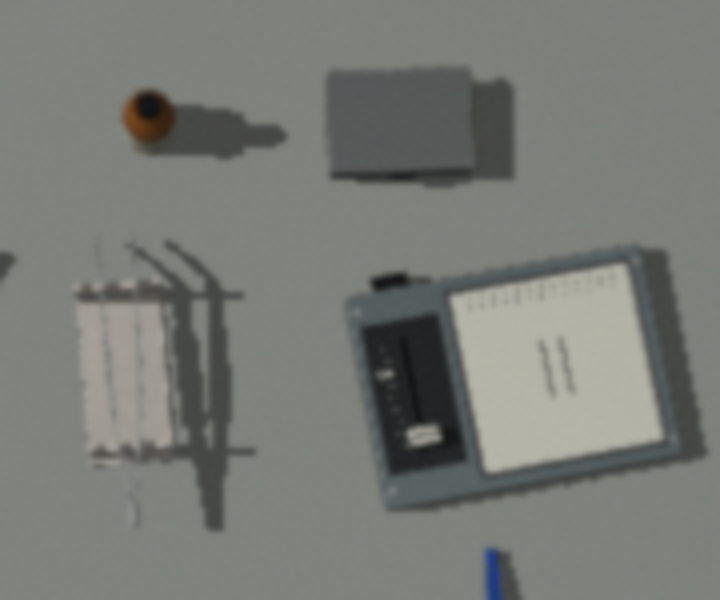

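```bash
cat >> h.py <<'E'
def plan(target,yaw=None,n=None):
    """target world TCP; yaw(deg) of tool y axis. returns tool-frame delta cm and twist deg (from measured pose)"""
    s=sense(); Rt=R.from_quat(s['tool_rot']).as_matrix()
    d=Rt.T@(np.array(target)-s['tcp_pos'])/10
    y0=np.degrees(np.arctan2(Rt[1,1],Rt[0,1])); tw=0 if yaw is None else -(yaw-y0)
    print('tcp',s['tcp_pos'].round(1),'yaw',y0.round(2),'tilt',Rt[:,2].round(4),'delta cm',d.round(2),'twist',round(tw,2),'t',s['time'])
E
python3 - <<'E'
from h import *
plan([500,20,300],96)
E
```

```text
tcp [217.6 585.5 241.7] yaw 69.62 tilt [-4.e-04 -1.e-03 -1.e+00] delta cm [-46.17 -43.18  -5.78] twist -26.38 t 0.15
```

Call:
step_arm:
  delta_pos:
    - [-3, -3, -2]
    - [-6, -6, -4]
    - [-9, -9, -5.8]
    - [-12, -12, -5.8]
    - [-15, -15, -5.8]
    - [-18, -18, -5.8]
    - [-21, -21, -5.8]
    - [-24, -24, -5.8]
    - [-27, -27, -5.8]
    - [-30, -30, -5.8]
    - [-33, -33, -5.8]
    - [-36, -36, -5.8]
    - [-39, -39, -5.8]
    - [-42, -41, -5.8]
    - [-44.5, -42.5, -5.8]
    - [-46, -43, -5.8]
    - [-46, -43, -5.8]
    - [-46, -43, -5.8]
  twist: [0, -3, -6, -9, -12, -15, -18, -21, -24, -26, -26, -26, -26, -26, -26, -26, -26, -26]

```text
time: 2.4
tcp_pos: [498.5, 23.3, 300.1]
tool_rot: [-0.049, 0.999, 0.0, -0.0]
ft_force: [-0.6, 0.3, -0.3]
finger_gap: 0.994
```

```bash
python3 - <<'E'
from h import *
plan([500,20,300],96); print(sense()['qd'].round(3))
shot('wrist','w1')
E
```

```text
tcp [498.5  23.3 300.1] yaw 95.64 tilt [-8.e-04  3.e-04 -1.e+00] delta cm [-0.12 -0.34  0.01] twist -0.36 t 2.4
[ 0.005 -0.007  0.002 -0.002 -0.001 -0.002]
```

View pics/w1.png

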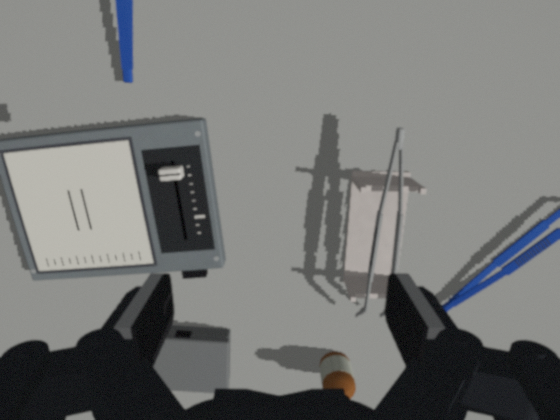

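```bash
python3 - <<'E'
from h import *
im,C=load('w1')
crop(im,0,230,100,290,3,'c2'); crop(im,320,440,110,320,3,'c3')
E
```

```text
(no output)
```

View pics/c2.png

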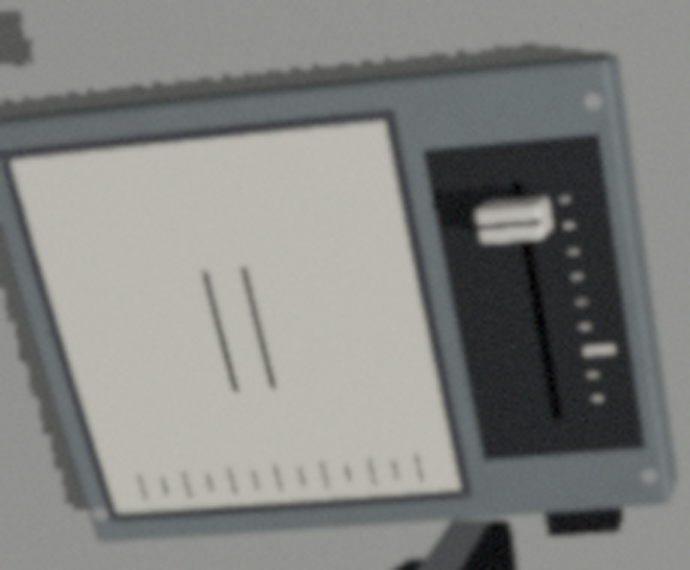

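View pics/c3.png

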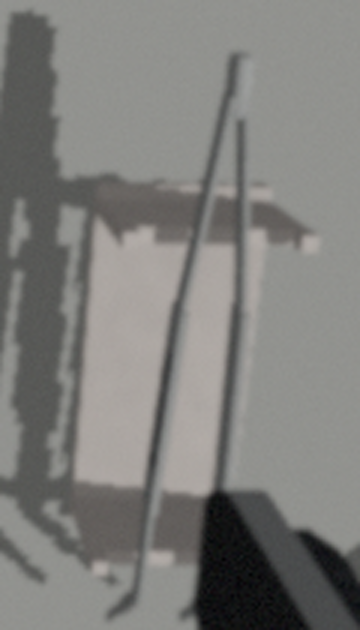

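```bash
cat > pan.py <<'E'
from h import *
from scipy.optimize import least_squares
def fit(C,pl,px):
    # panel planar fit x,y,yaw at top z=25 ; pl panel xy
    W=onz(C,px,25.)[:,:2]; pl=np.array(pl,float)
    f=lambda p:(pl@np.array([[np.cos(p[2]),np.sin(p[2])],[-np.sin(p[2]),np.cos(p[2])]])+p[:2]-W).ravel()
    r=least_squares(f,[560,-170,0.13]); return r.x,r.fun.reshape(-1,2)
E
python3 - <<'E'
from pan import *
im,C=load('w1')
cp=np.array([(10,157),(391,120),(113,516),(465,492),(206,272),(236,390),(243,267),(273,387),(599,350),(565,200),(597,398)],float)
px=(cp+.5)/3-.5+[0,100]
# panel coords: image left=-y, up=-x
pl=[(-75,-110),(-75,40),(75,-110),(75,40),(-25,-43),(25,-43),(-25,-27),(25,-27)]
x,res=fit(C,pl,px[:8]); print(x,np.degrees(x[2])); print(res.round(1))
def top(p,W): 
    c,s=np.cos(p[2]),np.sin(p[2]); return (W[:,:2]-p[:2])@np.array([[c,-s],[s,c]])
print('marks panel',top(x,onz(C,px[8:],25)).round(1))
cap=(np.array([(511,224)])+.5)/3-.5+[0,100]
print('cap',onz(C,cap,43),top(x,onz(C,cap,43)))
fc=np.array([(239,60),(180,305),(238,305),(135,595),(190,610),(147,490)])
fp=(fc+.5)/3-.5+[320,110]
print('forceps',onz(C,fp,53).round(1)); 
rc=np.array([(95,190),(270,190),(122,240),(315,243),(95,567)]); print('rest',onz(C,(rc+.5)/3-.5+[320,110],[48,48,56,56,56]).round(1))
# top-camera check of panel
print(proj(cam('top'),[[x[0],x[1],25]]))
E
```

```text
[ 5.73673779e+02 -1.71289280e+02  1.77107134e-01] 10.147491305172457
[[ 0.7  0.7]
 [ 1.  -1.5]
 [-2.1  1.6]
 [-0.3 -2. ]
 [-0.5 -0.1]
 [ 0.4  0.1]
 [ 0.2  0.7]
 [ 0.5  0.5]]
marks panel [[ 19.  105.8]
 [-40.7 101.6]
 [ 38.8 102.1]]
cap [[522.08585031 -93.58419779  43.        ]] [[-37.09067236  85.57847946]]
forceps [[450.  139.8  53. ]
 [538.3 135.3  53. ]
 [536.2 156.4  53. ]
 [659.6 140.   53. ]
 [664.5 163.3  53. ]
 [613.1 136.4  53. ]]
rest [[500.5  99.1  48. ]
 [494.1 161.3  48. ]
 [515.6 109.5  56. ]
 [509.8 178.2  56. ]
 [646.6 121.2  56. ]]
[[367.86780664 192.77204365]]
```

```bash
python3 - <<'E'
from h import *
plan([522,-93.6,120],100.1)
E
```

```text
tcp [498.5  23.4 300.2] yaw 95.66 tilt [-6.e-04  2.e-04 -1.e+00] delta cm [ -1.2  -11.88  18.01] twist -4.44 t 2.45
```

Call:
step_arm:
  delta_pos:
    - [-0.3, -3, 4]
    - [-0.6, -6, 8]
    - [-0.9, -9, 12]
    - [-1.2, -11.5, 15]
    - [-1.2, -11.9, 17]
    - [-1.2, -11.9, 18]
    - [-1.2, -11.9, 18]
    - [-1.2, -11.9, 18]
  twist: [-1, -2, -4, -4.4, -4.4, -4.4, -4.4, -4.4]
  gripper: 0.4
  grip_force: 25

```text
time: 3.45
tcp_pos: [523.2, -94.2, 121.2]
tool_rot: [-0.088, 0.996, -0.0, 0.001]
ft_force: [0.2, -0.5, 0.5]
finger_gap: 0.595
```

```bash
python3 - <<'E'
from h import *
plan([522,-93.6,41],100.1); print(sense()['finger_gap'])
shot('wrist','w2')
E
```

```text
tcp [523.2 -94.2 121.2] yaw 100.06 tilt [ 1.3e-03 -2.0e-04 -1.0e+00] delta cm [0.12 0.09 8.02] twist -0.04 t 3.45
0.5945713640969128
```

View pics/w2.png

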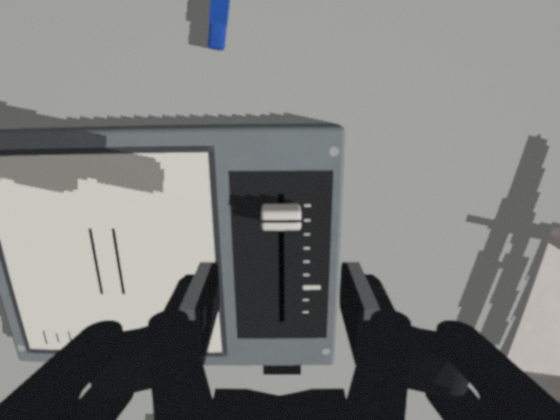

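```bash
python3 - <<'E'
from pan import *
im,C=load('w2')
crop(im,215,345,120,360,3,'c4')
print(onz(C,[(281,221)],43),onz(C,[(307,205),(312,287),(305,312)],25))
E
```

```text
[[522.40427743 -94.5484453   43.        ]] [[515.25571661 -78.74497495  25.        ]
 [573.46180692 -63.38645454  25.        ]
 [594.29279401 -64.14474672  25.        ]]
```

View pics/c4.png

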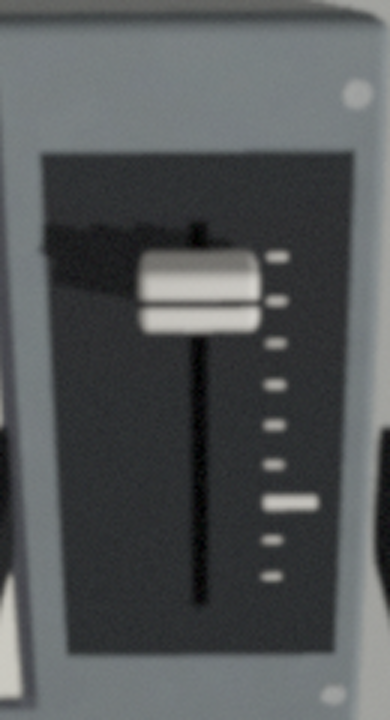

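Call:
step_arm:
  delta_pos:
    - [0, 0, 3]
    - [0, 0, 6]
    - [0, 0, 7.5]
    - [0, 0, 7.9]
    - [0, 0, 7.9]
    - [0, 0, 7.9]
  twist: [0, 0, 0, 0, 0, 0]

```text
time: 4.25
tcp_pos: [523.4, -94.8, 42.2]
tool_rot: [-0.087, 0.996, -0.0, 0.001]
ft_force: [0.7, 0.1, -0.6]
finger_gap: 0.601
```

Call:
step_arm:
  delta_pos:
    - [0, 0, 0]
    - [0, 0, 0]
    - [0, 0, 0]
    - [0, 0, 0]
    - [0, 0, 0]
    - [0, 0, 0]
  twist: [0, 0, 0, 0, 0, 0]
  gripper: 1

```text
time: 5.0
tcp_pos: [522.7, -93.5, 42.1]
tool_rot: [-0.087, 0.996, 0.001, 0.0]
ft_force: [-1.2, 9.1, 10.1]
finger_gap: 0.27
```

```bash
python3 - <<'E'
from h import *
plan([522,-93.6,41],100.1); print(sense()['finger_gap'])
shot('wrist','w3')
E
```

```text
tcp [522.7 -93.5  42.1] yaw 99.97 tilt [-0.      0.0016 -1.    ] delta cm [0.07 0.   0.11] twist -0.13 t 5.0
0.2695434575034076
```

View pics/w3.png

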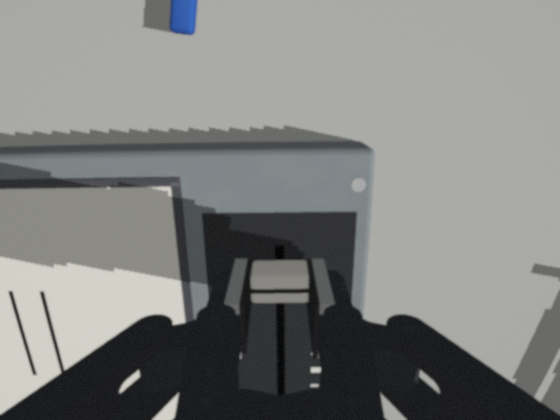

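Call:
step_arm:
  delta_pos:
    - [0, 0, -0.1]
    - [-0.7, 0, -0.1]
    - [-1.5, 0, -0.1]
    - [-2.5, 0, -0.1]
    - [-3.5, 0, -0.1]
    - [-4.5, 0, -0.1]
    - [-5.2, 0, -0.1]
    - [-5.6, 0, -0.1]
    - [-5.6, 0, -0.1]
    - [-5.6, 0, -0.1]
    - [-5.6, 0, -0.1]
  twist: [0, 0, 0, 0, 0, 0, 0, 0, 0, 0, 0]

```text
time: 6.42
tcp_pos: [577.3, -83.4, 42.2]
tool_rot: [-0.087, 0.996, 0.001, -0.0]
ft_force: [-0.2, 9.8, -0.2]
finger_gap: 0.274
```

```bash
python3 - <<'E'
from h import *
plan([577.1,-83.5,41],100.1); print(sense()['finger_gap'])
shot('wrist','w4')
E
```

```text
tcp [577.3 -83.4  42.2] yaw 99.98 tilt [-0.0012  0.0021 -1.    ] delta cm [ 0.02 -0.01  0.12] twist -0.12 t 6.425
0.27371295899467535
```

View pics/w4.png

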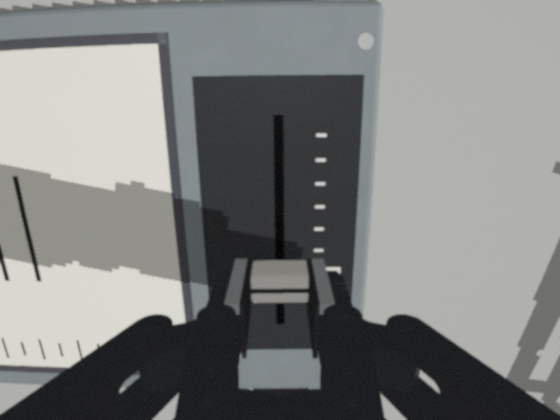

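Call:
step_arm:
  delta_pos:
    - [0, 0, 0]
    - [0, 0, 0]
    - [0, 0, 0]
    - [0, 0, 0]
    - [0, 0, -2]
    - [0, 0, -5]
    - [0, 0, -8]
    - [2, 0, -10]
    - [3, 0, -10]
    - [3, 0, -10]
    - [3, 0, -10]
  twist: [0, 0, 0, 0, 0, 0, 0, 0, 0, 0, 0]
  gripper: 0.4

```text
time: 7.85
tcp_pos: [548.3, -90.1, 141.4]
tool_rot: [-0.087, 0.996, 0.0, -0.0]
ft_force: [-0.5, 0.6, -0.3]
finger_gap: 0.601
```

```bash
python3 - <<'E'
from h import *
plan([577.1,-83.5,41],100.1); print(sense()['finger_gap'])
im,C=shot('wrist','w5'); crop(im,0,560,60,400,1.4,'c5')
E
```

```text
tcp [548.3 -90.1 141.4] yaw 100.01 tilt [-8.e-04  2.e-04 -1.e+00] delta cm [-2.96  0.15 10.04] twist -0.09 t 7.85
0.6007215653163809
```

View pics/w5.png

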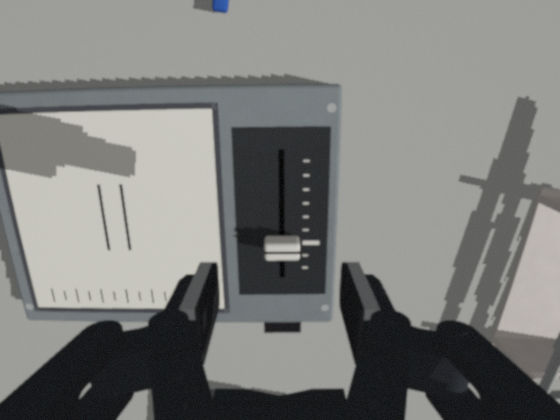

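```bash
python3 - <<'E'
from pan import *
im,C=load('w5'); crop(im,225,340,90,330,3,'c5a'); crop(im,0,235,90,330,3,'c5b')
E
```

```text
(no output)
```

View pics/c5a.png

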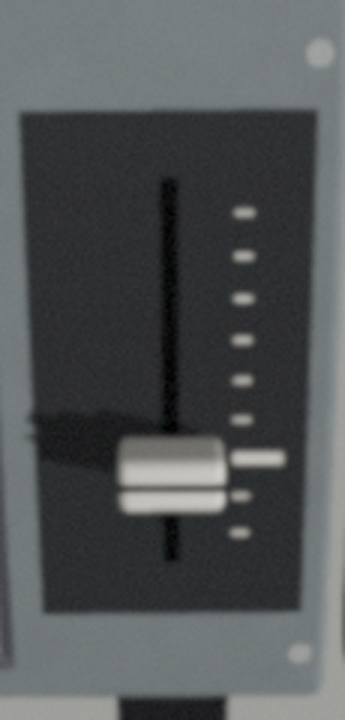

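View pics/c5b.png

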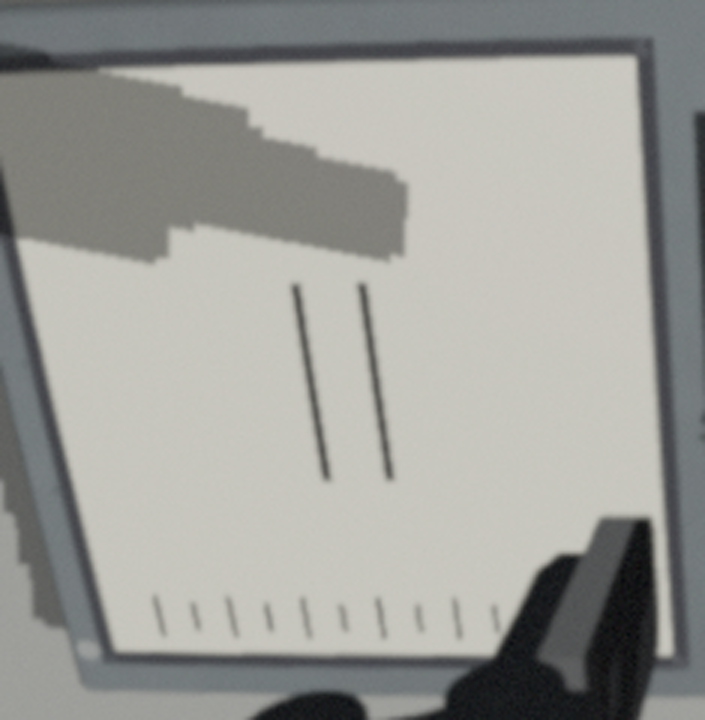

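```bash
python3 - <<'E'
from pan import *
im,C=load('w5')
g=lambda a,o:(np.array(a,float)+.5)/3-.5+o
pl=[(-75,40),(75,40),(75,-110),(-25,-43),(25,-43),(-25,-27),(25,-27),(-40,102),(20,106),(40,102)]
px=np.r_[g([(638,54),(678,655),(112,652),(295,284),(327,480),(362,284),(390,480)],[0,90]),g([(244,212),(258,459),(240,533)],[225,90])]
x,res=fit(C,pl,px); print(x,np.degrees(x[2])); print(res.round(1))
W=onz(C,g([(172,488)],[225,90]),43)[:,:2]
c,s=np.cos(x[2]),np.sin(x[2]); print('cap',W,(W-x[:2])@np.array([[c,-s],[s,c]])+[[40,0]])
print('gauge',x[:2]+np.array([s*35,-c*35]))
E
```

```text
[ 5.73452177e+02 -1.71594126e+02  1.84166197e-01] 10.551945838719998
[[ 0.7 -0.5]
 [ 0.4 -1.2]
 [-0.5  1.1]
 [-0.   0.2]
 [ 0.   0.2]
 [-0.2  0.1]
 [-0.   0.2]
 [ 0.1  0.1]
 [-0.3 -0.1]
 [-0.2  0. ]]
cap [[576.85113881 -84.35866676]] [[59.31664223 85.1378042 ]]
gauge [ 579.86161786 -206.00225138]
```

```bash
python3 - <<'E'
from h import *
plan([505,146,170],93.5)
E
```

```text
tcp [548.4 -90.1 141.4] yaw 100.01 tilt [-9.e-04  2.e-04 -1.e+00] delta cm [ 0.17 24.01 -2.85] twist 6.51 t 7.9
```

Call:
step_arm:
  delta_pos:
    - [0, 2, -2]
    - [0, 5, -2.8]
    - [0, 8, -2.8]
    - [0, 12, -2.8]
    - [0, 16, -2.8]
    - [0, 20, -2.8]
    - [0.1, 23, -2.8]
    - [0.2, 24, -2.8]
    - [0.2, 24, -2.8]
    - [0.2, 24, -2.8]
  twist: [0, 1, 2, 3, 4, 5, 6.5, 6.5, 6.5, 6.5]

```text
time: 9.15
tcp_pos: [504.7, 145.3, 170.5]
tool_rot: [-0.031, 1.0, -0.0, 0.0]
ft_force: [-0.1, 0.5, 0.3]
finger_gap: 0.602
```

```bash
python3 - <<'E'
from h import *
plan([505,146,170],93.5)
im,C=shot('wrist','w6'); crop(im,200,380,60,400,2.3,'c6')
E
```

```text
tcp [504.7 145.3 170.5] yaw 93.51 tilt [ 1.e-04 -2.e-04 -1.e+00] delta cm [-0.03  0.07  0.05] twist 0.01 t 9.15
```

View pics/w6.png

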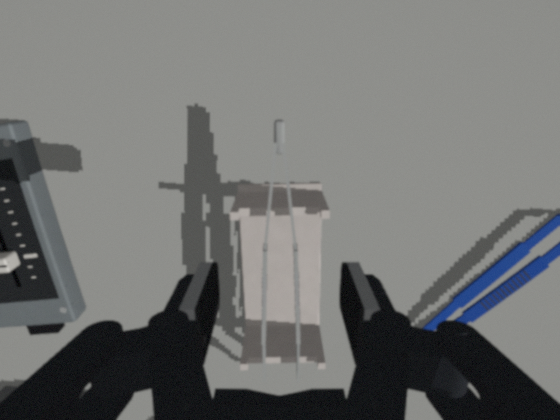

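View pics/c6.png

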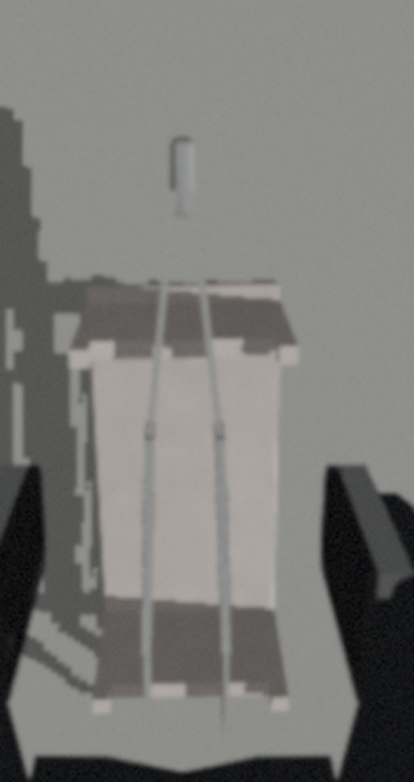

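```bash
python3 - <<'E'
from h import *
im,C=load('w6')
g=lambda a:(np.array(a,float)+.5)/2.3-.5+[200,60]
print(onz(C,g([(183,138),(150,428),(220,428),(147,655),(226,655)]),[53,60,60,60,60]).round(1))
print('lugs',onz(C,g([(72,352),(298,352),(94,702),(288,702),(162,350),(227,347),(168,690),(236,690)]),56).round(1))
E
```

```text
[[447.8 140.6  53. ]
 [535.3 135.8  60. ]
 [534.  157.3  60. ]
 [620.2 138.9  60. ]
 [618.6 165.8  60. ]]
lugs [[513.4 110.7  56. ]
 [509.2 179.4  56. ]
 [645.2 120.9  56. ]
 [641.  190.   56. ]
 [511.1 138.1  56. ]
 [508.9 157.7  56. ]
 [638.1 147.   56. ]
 [636.7 171.   56. ]]
```

```bash
python3 - <<'E'
from h import *
plan([586.7,150.1,115],93.9); print(sense()['joints'].round(2))
E
```

```text
tcp [504.8 145.1 170.4] yaw 93.48 tilt [ 0.e+00 -2.e-04 -1.e+00] delta cm [-8.21  0.01  5.54] twist -0.42 t 9.2
[ 0.28  0.28  1.91 -0.    0.94 -1.35]
```

Call:
step_arm:
  delta_pos:
    - [-0.5, 0, 0]
    - [-1, 0, 0]
    - [-2, 0, 0]
    - [-3, 0, 0]
    - [-4, 0, 0]
    - [-5, 0, 0]
    - [-6, 0, 0]
    - [-7, 0, 0]
    - [-8, 0, 0]
    - [-8.2, 0, 0]
    - [-8.2, 0, 0]
    - [-8.2, 0, 0]
    - [-8.2, 0, 0]
    - [-8.2, 0, 0]
    - [-8.2, 0, 1]
    - [-8.2, 0, 2]
    - [-8.2, 0, 3]
    - [-8.2, 0, 3]
    - [-8.2, 0, 3]
    - [-8.2, 0, 3]
  twist: [10, 20, 30, 40, 50, 60, 70, 80, 90, 100, 110, 120, 130, 140, 150, 160, 170, 179.6, 179.6, 179.6]

```text
time: 11.7
tcp_pos: [586.7, 150.4, 140.4]
tool_rot: [0.999, 0.036, 0.0, 0.0]
ft_force: [0.9, 0.7, -0.7]
finger_gap: 0.604
```

```bash
python3 - <<'E'
from h import *
plan([586.7,150.1,45],-86.1)
im,C=shot('wrist','w7')
E
```

```text
tcp [586.7 150.4 140.4] yaw -85.91 tilt [ 2.e-04 -0.e+00 -1.e+00] delta cm [-0.    0.03  9.54] twist 0.19 t 11.7
```

View pics/w7.png

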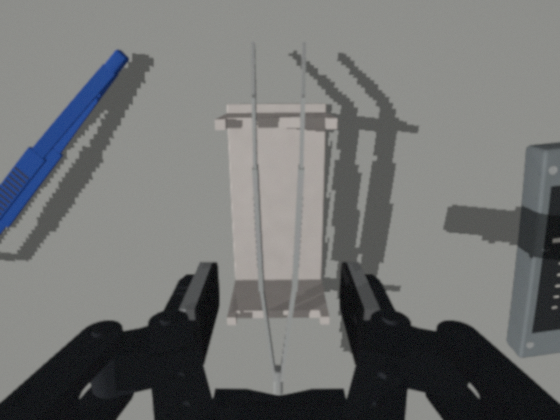

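```bash
python3 - <<'E'
from h import *
im,C=load('w7')
P=onz(C,[(254,43),(304,43),(254.5,168),(300.5,168),(278,368)],[21,21,60,60,60]);print(P.round(1))
m=(P[0]+P[1])/2; print(np.linalg.norm(P[0]-P[1]),np.linalg.norm(P[2]-P[3]))
b=[448,140.6]; print(np.degrees(np.arctan2(m[1]-b[1],m[0]-b[0])),np.hypot(m[0]-b[0],m[1]-b[1]))
crop(im,200,360,20,260,3,'c7')
E
```

```text
[[690.3 172.2  21. ]
 [692.6 140.8  21. ]
 [618.7 165.6  60. ]
 [620.6 138.9  60. ]
 [476.  141.8  60. ]]
31.455004251108974 26.71937379464441
3.742926247429275 243.9695713729915
```

View pics/c7.png

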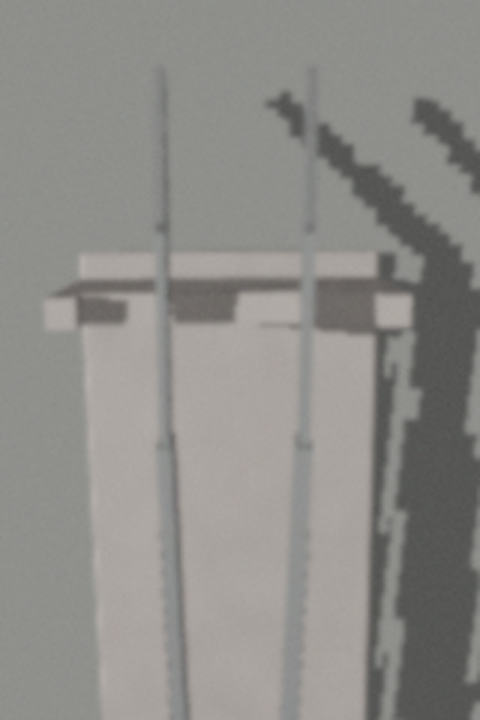

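Call:
step_arm:
  delta_pos:
    - [0.2, 0, 1]
    - [0.5, 0, 3]
    - [0.5, 0, 5]
    - [0.5, 0, 7]
    - [0.5, 0, 8.5]
    - [0.5, 0, 9.5]
    - [0.5, 0, 9.5]
    - [0.5, 0, 9.5]
  twist: [0.2, 0.2, 0.2, 0.2, 0.2, 0.2, 0.2, 0.2]

```text
time: 12.75
tcp_pos: [591.9, 151.3, 45.8]
tool_rot: [0.999, 0.032, 0.0, -0.0]
ft_force: [-0.1, -0.0, 0.0]
finger_gap: 0.601
```

```bash
python3 - <<'E'
from h import *
plan([592,150.4,45],-86.1)
im,C=shot('wrist','w8')
E
```

```text
tcp [591.9 151.3  45.8] yaw -86.28 tilt [ 8.e-04  2.e-04 -1.e+00] delta cm [0.01 0.09 0.08] twist -0.18 t 12.75
```

View pics/w8.png

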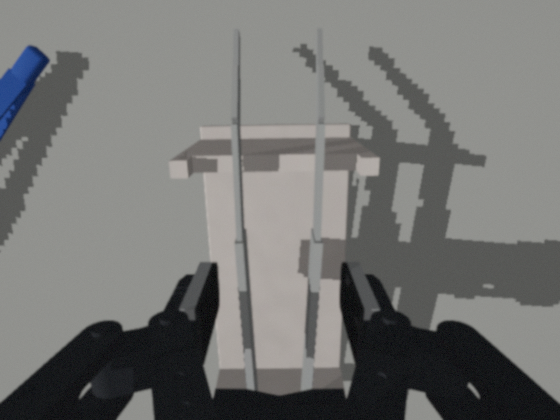

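Call:
step_arm:
  delta_pos:
    - [0, 0, 0]
    - [0, 0, 0]
    - [0, 0, 0]
    - [0, 0, 0]
    - [0, 0, 0]
    - [0, 0, 0]
  twist: [0, 0, 0, 0, 0, 0]
  gripper: 0.765
  grip_force: 30

```text
time: 13.55
tcp_pos: [592.2, 151.4, 46.3]
tool_rot: [0.999, 0.032, 0.001, -0.0]
ft_force: [0.6, -0.5, 5.4]
finger_gap: 0.236
```

```bash
python3 - <<'E'
from h import *
plan([592,150.4,45],-86.1);print(sense()['finger_gap'])
im,C=shot('wrist','w9')
E
```

```text
tcp [592.2 151.4  46.3] yaw -86.28 tilt [ 1.7e-03  4.0e-04 -1.0e+00] delta cm [-0.02  0.1   0.13] twist -0.18 t 13.55
0.2364405644987856
```

View pics/w9.png

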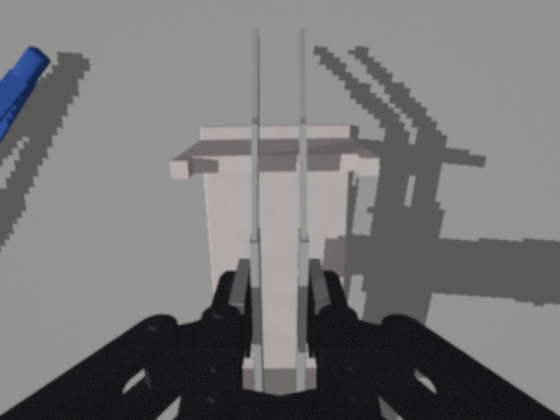

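Call:
step_arm:
  delta_pos:
    - [0, 0, 0]
    - [0, 0, 0]
    - [0, 0, -0.3]
    - [0, 0, -0.8]
    - [0, 0, -1.5]
    - [0, 0, -2.5]
    - [0, 0, -3.5]
    - [0, 0, -4.5]
    - [0, 0, -5.5]
    - [0, 0, -6]
    - [0, 0, -6]
    - [0, 0, -6]
    - [0, 0, -6]
    - [0, 0, -6]
  twist: [0, 0, 0, 0, 0, 0, 0, 0, 0, 0, 0, 0, 0, 0]
  gripper: 0.777

```text
time: 15.35
tcp_pos: [591.3, 151.2, 105.0]
tool_rot: [0.999, 0.032, -0.0, 0.0]
ft_force: [-0.4, 1.0, -1.0]
finger_gap: 0.225
```

```bash
python3 - <<'E'
from h import *
plan([592,150.4,45],-86.1);print(sense()['finger_gap'])
im,C=shot('wrist','w10'); crop(im,230,330,0,260,2.3,'c10')
shot('side','s10')
E
```

```text
tcp [591.3 151.2 105. ] yaw -86.28 tilt [-5.e-04 -1.e-04 -1.e+00] delta cm [0.07 0.08 6.  ] twist -0.18 t 15.35
0.22475419510550476
```

View pics/w10.png

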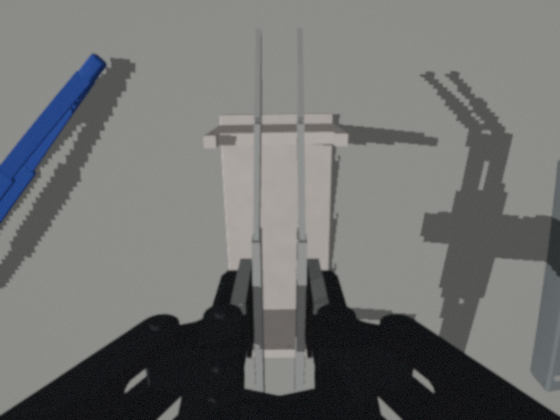

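View pics/c10.png

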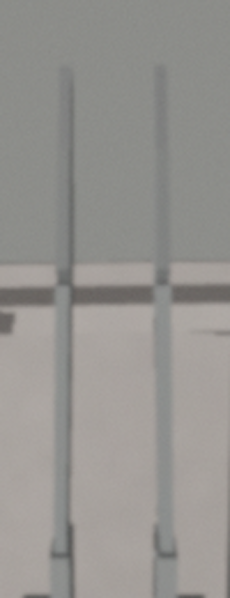

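View pics/s10.png

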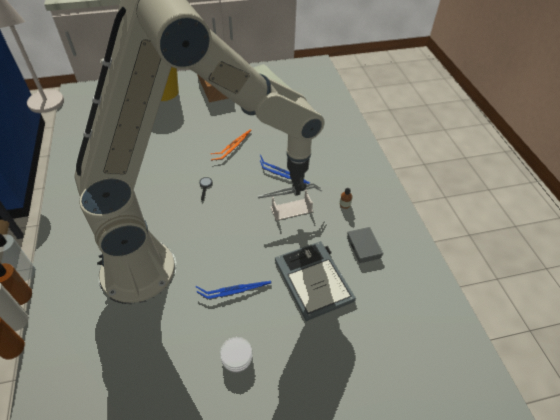

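```bash
python3 - <<'E'
from h import *
im,C=load('w10'); s=sense()
px=(np.array([(66,68),(160.5,67)])+.5)/2.3-.5+[230,0]
Rt=R.from_quat(s['tool_rot']).as_matrix()
P=onz(C,px,s['tcp_pos'][2]-25); L=(P-s['tcp_pos'])@Rt; print(P,L, np.linalg.norm(P[0]-P[1]))
m=L.mean(0); a=np.radians(10.5)
# tool x at yaw a, tool y at yaw a-90
G=np.array([579.9,-206.0])
t=G-m[0]*np.array([np.cos(a),np.sin(a)])-m[1]*np.array([np.sin(a),-np.cos(a)])
print(t); plan([*t,105],-79.5)
E
```

```text
[[690.86327645 164.34094722  80.10521011]
 [692.06135905 148.41446015  80.10521011]] [[100.15709135  -6.71751025  24.97046573]
 [100.32102362   9.25313523  24.97164156]] 15.971486846814988
[ 481.10841432 -223.02053446]
tcp [591.4 151.2 105.1] yaw -86.29 tilt [-3.e-04 -1.e-04 -1.e+00] delta cm [-1.343e+01  3.662e+01  2.000e-02] twist -6.79 t 15.45
```

Call:
step_arm:
  delta_pos:
    - [-0.3, 0.8, -0.5]
    - [-0.8, 2.2, -1]
    - [-1.7, 4.6, -1]
    - [-2.6, 7, -1]
    - [-3.5, 9.5, -1]
    - [-4.4, 12, -1]
    - [-5.3, 14.5, -1]
    - [-6.2, 17, -1]
    - [-7.1, 19.5, -1]
    - [-8, 22, -1]
    - [-8.9, 24.5, -1]
    - [-9.8, 27, -1]
    - [-10.7, 29.5, -1]
    - [-11.6, 32, -1]
    - [-12.4, 34, -1]
    - [-13, 35.5, -1]
    - [-13.3, 36.3, -1]
    - [-13.4, 36.6, -1]
    - [-13.4, 36.6, -1]
    - [-13.4, 36.6, -1]
  twist: [0, -0.5, -1, -1.5, -2, -2.5, -3, -3.5, -4, -4.5, -5, -5.5, -6, -6.8, -6.8, -6.8, -6.8, -6.8, -6.8, -6.8]

```text
time: 17.95
tcp_pos: [481.6, -222.3, 115.2]
tool_rot: [0.996, 0.092, -0.0, -0.0]
ft_force: [0.0, 0.6, -0.9]
finger_gap: 0.222
```

```bash
python3 - <<'E'
from h import *
plan([481.1,-223,61],-79.5);print(sense()['finger_gap'])
im,C=shot('wrist','w11'); crop(im,200,360,0,200,3,'c11')
E
```

```text
tcp [ 481.6 -222.3  115.2] yaw -79.45 tilt [-1.e-04  2.e-04 -1.e+00] delta cm [-0.06  0.07  5.42] twist 0.05 t 17.95
0.22222926044968858
```

View pics/w11.png

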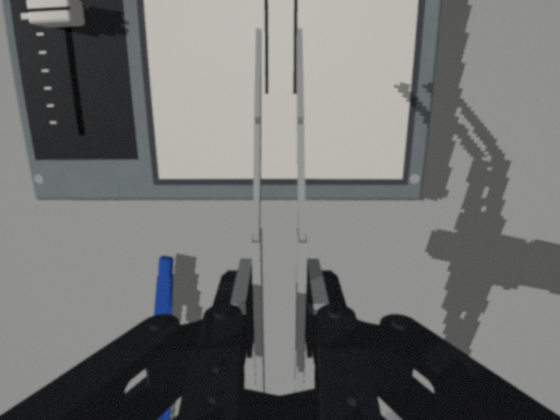

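View pics/c11.png

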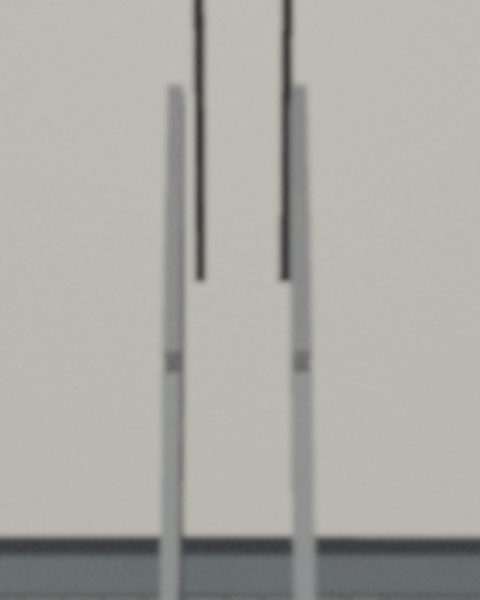

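```bash
python3 - <<'E'
from h import *
im,C=load('w11'); s=sense()
g=lambda a:(np.array(a,float)+.5)/3-.5+[200,0]
Ln=onz(C,g([(200.5,280),(285,280),(199,10),(288,10)]),25); T=onz(C,g([(176,88),(299,88)]),s['tcp_pos'][2]-25)
print(Ln.round(1),T.round(1), np.linalg.norm(T[0]-T[1]),np.linalg.norm(Ln[0]-Ln[1]))
yaw=[np.degrees(np.arctan2(*(Ln[i+2]-Ln[i])[1::-1])) for i in (0,1)]; print('yaw',yaw)
Rt=R.from_quat(s['tool_rot']).as_matrix()
m=Ln[:2].mean(0); a=np.radians(10.4)
ctr=m+25*np.array([np.cos(a),np.sin(a),0]); print('gauge',ctr,'tipmid',T.mean(0)); print('need tool cm',((ctr-T.mean(0))@Rt/10).round(2))
E
```

```text
[[ 554.  -202.8   25. ]
 [ 556.9 -218.7   25. ]
 [ 600.8 -194.2   25. ]
 [ 603.7 -210.    25. ]] [[ 578.8 -197.3   90.2]
 [ 581.8 -213.    90.2]] 15.952010553638802 16.180871652678057
yaw [np.float64(10.409765105615687), np.float64(10.502928514515373)]
gauge [ 580.02622817 -206.2339121    25.        ] tipmid [ 580.30478235 -205.13344807   90.23978326]
need tool cm [-0.05  0.1   6.52]
```

Call:
step_arm:
  delta_pos:
    - [0, 0.05, 0.8]
    - [0, 0.1, 1.8]
    - [0, 0.1, 2.8]
    - [0, 0.1, 3.8]
    - [0, 0.1, 4.5]
    - [0, 0.1, 5]
    - [0, 0.1, 5.2]
    - [0, 0.1, 5.3]
    - [0, 0.1, 5.3]
    - [0, 0.1, 5.3]
  twist: [0, 0, 0, 0, 0, 0, 0, 0, 0, 0]

```text
time: 19.25
tcp_pos: [481.8, -223.8, 62.5]
tool_rot: [0.996, 0.092, 0.0, 0.0]
ft_force: [0.3, -0.1, -0.7]
finger_gap: 0.222
```

```bash
python3 - <<'E'
from h import *
plan([481.1,-223,61],-79.5);print(sense()['finger_gap'],sense()['ft_force'])
im,C=shot('wrist','w12'); crop(im,200,360,0,200,3,'c12')
im,C=shot('side','s12'); crop(im,250,380,220,330,5,'cs12')
E
```

```text
tcp [ 481.8 -223.8   62.5] yaw -79.49 tilt [ 4.e-04 -2.e-04 -1.e+00] delta cm [-0.05 -0.09  0.15] twist 0.01 t 19.25
0.22157380278524036 [ 0.30623216 -0.13854522 -0.67945633]
```

View pics/w12.png

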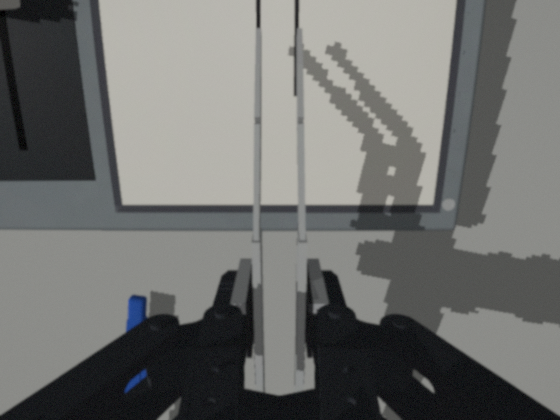

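View pics/c12.png

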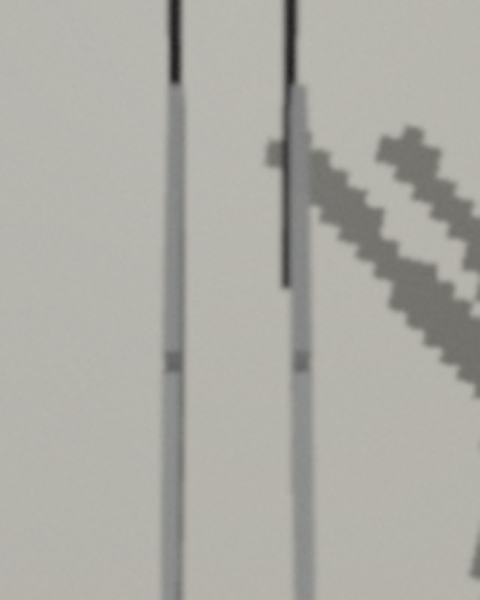

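View pics/cs12.png

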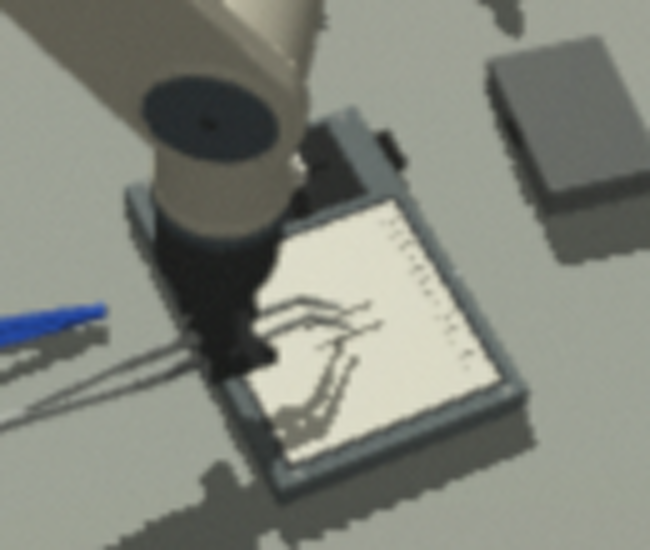

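```bash
python3 - <<'E'
from h import *
im,C=load('w12'); s=sense()
g=lambda a:(np.array(a,float)+.5)/3-.5+[200,0]
a=np.radians(10.45); ex=np.array([np.cos(a),np.sin(a),0]); ey=np.array([-np.sin(a),np.cos(a),0])
E_=onz(C,g([(287,287)]),25)[0]; G=E_+25*ex+8*ey
L=onz(C,g([(174.5,40),(290.5,40),(288,150)]),25); print('line y',((L-G)@ey).round(2),'G',G)
for dz in (20,25,30):
    T=onz(C,g([(176,88),(297.5,88)]),s['tcp_pos'][2]-dz); print(dz,T[0][2]-25,((T-G)@ex).round(1),((T-G)@ey).round(2),np.linalg.norm(T[0]-T[1]))
Cs=cam('side'); T=onz(C,g([(176,88),(297.5,88)]),s['tcp_pos'][2]-25)
for dz in (-12,0,12): print((proj(Cs,T+[0,0,dz])-[250,220])*5)
print((proj(Cs,[G-25*ex-8*ey,G+25*ex+8*ey,G+25*ex-8*ey])-[250,220])*5)
E
```

```text
line y [ 8.02 -8.08 -7.9 ] G [ 579.95527156 -206.09727068   25.        ]
20 17.470995994537617 [-0.2 -0.2] [ 6.99 -8.27] 15.26275469569059
25 12.470995994537617 [0.5 0.5] [ 7.25 -8.52] 15.765931078716356
30 7.470995994537617 [1.1 1.2] [ 7.5  -8.77] 16.269107461742152
[[339.41401361 318.80991945]
 [350.33439936 338.14428297]]
[[340.95081586 309.23957048]
 [351.95163151 328.63647971]]
[[342.50737728 299.54581935]
 [353.58979477 319.00526755]]
[[314.95041341 351.29386475]
 [372.04297032 305.62964986]
 [383.25297025 325.07568258]]
```

Call:
step_arm:
  delta_pos:
    - [0, 0, 0]
    - [0, 0, 0]
    - [0, 0, 0]
    - [0, 0, 0]
  twist: [0, 0, 0, 0]

```text
time: 19.85
tcp_pos: [481.6, -223.7, 62.3]
tool_rot: [0.996, 0.092, -0.0, 0.0]
ft_force: [-0.3, 0.3, -1.5]
finger_gap: 0.226
```

```bash
python3 - <<'E'
from h import *
plan([481.1,-223,61],-79.5);s=sense();print(s['finger_gap'],s['ft_force'],s['qd'].round(3))
print(bot.job_done())
E
```

```text
tcp [ 481.6 -223.7   62.3] yaw -79.48 tilt [-0. -0. -1.] delta cm [-0.04 -0.08  0.13] twist 0.02 t 19.85
0.2255780694902756 [-0.34848955  0.28999863 -1.45657608] [-0.    -0.     0.001 -0.    -0.     0.001]
the job is handed in; nothing more can be done
None
```

I slid the dimmer to the long mark, took the steel forceps from their rest, and handed in with them held squeezed over the gauge lines. The handover was at 19.9 s. It reports no verdict, so these are my own last measurements:

| Check | Measured | Allowed |
|---|---|---|
| Dimmer | about 59.3 mm | 56 to 64 mm |
| Tip gap | about 15.8 mm (15.9–16.0 by earlier measures) | 14 to 18 mm |
| Tips across the gauge | about +7.3 and -8.5 mm | within 4 mm of +8 and -8 mm |
| Tips along the lines, from their middle | about 0.5 mm | within 26 mm |
| Tips above the glass | about 12 mm | 2 to 25 mm |

- **Steadiness:** The arm was still, with joint speeds at or below 0.001 rad/s. The force readings gave no sign of contact with the panel.
- **Bystanders:** I touched none of them and saw none moved in the pictures. I did not measure their positions again at the end.
- **Disagreements:** A rough look at the side picture put the tips at 8 to 12 mm up, a little lower than the wrist camera's figure but well inside the limit. The gripper opening read 0.222 to 0.226 at the end, a wander of about 0.3 mm in opening, or 0.6 mm at the tips. The dimmer was last measured right after I released it; in later pictures I saw the cap only in part.

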